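Advance the filter strip and hold the sampler flap at balance

ROBOT

A 6-joint arm with a two-finger parallel gripper is mounted at the origin on the work surface. World frame = base frame: x ahead of the robot, y to its left, z up, the work surface at z = 0. Lengths are in m, angles in degrees, forces in N, time in s.
With the tool pointing down it reaches from about 0.375 to 0.9 m from the base axis. Payload 3.1 kg.
Tool frame: the origin (TCP) lies on the centre line of the jaws, within the pads' length; the fingertips stand 25 mm ahead of it and the grasp point (between the pads) lies 6 mm ahead of it; y points along the fingers, x is the direction in which the jaws open and shut, and the axes are right-handed (so a half turn about y gives the same grasp; the last joint's range is limited). The gripper opens to 87 mm and grips with 3 to 60 N. Pads are 19 mm wide; open, the fingers measure 117 mm over their backs; the gripper's body (75 mm by 190 mm) begins 51 mm behind the grasp point.
Start: joints at [60.934, 30.224, 82.088, -0, 67.689, -10.227], TCP at [0.202, 0.592, 0.248] pointing down, gripper open.
Joint ranges: [-176.69, 176.69], [-43.24, 126.21], [12.49, 139.97], [-82, 262], [0, 151.66], [-163.58, 163.58]. Speed limits (degrees/s): [159.86, 159.86, 180, 180, 180, 180].

INTERFACE

Orientations are given as a 3x3 rotation matrix whose columns are the frame's x, y, z axes.
In Python, from rig import * gives the robot as it stands.
- The arm moves only by the tool play_rows, never from a script. Its argument "commands" is a list of rows, each a list of 2 entries, a list of its own where there are three numbers: the shift along the world's x, y, z in m, then the turn, a rotation vector about the world's x, y, z in rad. A call has 1 to 10 rows; each row is the pose to reach, as a shift and turn from the pose commanded when the call began; what a row does not reach only later rows make up. A row lasts 1/8 s, in which the tool goes at most 62.5 mm and 10.7 degrees, less where a joint would pass 70% of its speed; a pose out of reach is approached as far as the arm can. A call with a gripper value outside its range is refused whole. "gripper" is the finger opening in m, from 0 to 0.087, set as the call begins (left out, the last holds). The fingers move at their own pace and stop on an object; the grip force is fixed at half the most. Time passes only in rows, so rows that repeat a pose let the fingers close. It gives the time, the measured TCP pose, the force and the opening at its end, in the units of the state.
- read_state(): the state, without advancing time (a new reading comes with each control period).
- capture(name): name is "scene" or "top" or "wrist"; returns a dict with "frame" (420x560x3 uint8, red, green, blue), "depth" (420x560 float32, m along the optical axis (not along the pixel's ray), 0 where there is no reading), "mtx" (3x3 intrinsics, pixels), "cam_to_world" (4x4, takes a point from camera to world coordinates); the wrist camera has in their place "hand_eye" (4x4, takes a point from camera to tool coordinates, whose origin is the TCP and whose axes are the tool frame's). Camera axes: x right, y down, z forward; pixel columns grow to the right and rows downward; lengths in m; the calibration is good to about 2 mm. A picture is of the moment at which its call begins: read the wrist's pose just before it.
- hand_in(): hands the job in, once; it reports no verdict.
The state is a dict: "time_s": time; "joint_positions": joint angles; "qvel": joint speeds; "tau": joint torques, N m; "position": TCP position; "tcp_rot": TCP orientation; "force": force on the tool from outside, world axes, zero at the start; "moment": the same for the moment, N m; "opening": opening from 0.0 (shut) to 1.0 (fully open).
Only numpy, scipy, OpenCV 4.12 (cv2) and the standard library are available. Lean on these libraries where they do the work, as an engineer would, in place of code of your own. Each camera call takes 0.05 s, during which the arm holds its last target. There are 200 camera calls.

TASK

Advance the filter strip in the bench sampler by swinging its sprung lever all the way to its stop and letting it spring back. Then take the flap by its handle bar, lift it to its balance point, standing upright over its hinge, and keep it gripped there, still, without ever letting it drop shut or fall over backwards: the job finishes with you still holding the bar, so that a colleague can photograph the strip. Leave the bottle, the jar and the tray where they stand.

Things in the scene. Friction and masses are not known exactly. Their poses are not given: they have to be found in the camera images.
- sampler: Fixed bench instrument, cream housing with a grey rear part, 180 (x) x 270 (y) x 90 mm high, standing on the bench. Origin on the bench about under its middle: the housing spans x -60 to +120, y -136 to +128 mm. Own x points from its front (flap-handle side) to its rear, own y to its left as seen from the front, z up; it turns about z from start to start. The flap covers the left part of its top, the lever is on the right part.
- flap (a joint): Angle of the flap, rad. Grey plate 112 x 150 x 8 mm hinged at the rear along the sampler's y, with a handle bar in its own plane beyond its front edge. 0 = shut (level), grows as the front edge rises and swings to the rear; 1.571 = upright, which is its balance point (its centre of mass is then over the hinge); stop at 2.3, leaning backwards. Free hinge: let go below balance it falls shut, beyond it falls backwards. Flap with bar weighs about 0.2 to 0.4 kg.
- flap_hinge (a point): Middle of the flap's hinge axis (fixed on the sampler, 90 mm above the bench; at x +65, y +45 mm in the sampler's frame). Axes as the sampler's; the hinge axis is its y.
- flap_bar (a point): Steel round handle bar of the flap, 12 mm diameter, 104 mm long along the hinge direction (the flap's own y); this point is at its middle, 160 mm from the hinge axis. Thin arms at its two ends, at y -52 and +52 mm, join it to the flap; between them it is free, with a gap of 34 mm between the bar and the flap's front edge. With the flap shut it lies 90 mm above the bench, 29 mm clear of the housing's front. It is round, so it can turn between fingers that stay pointing down.
- lever (a joint): Angle of the sprung advance lever, rad. 0 = rest, the arm pointing to the sampler's front (-x); it swings about a vertical axis, anticlockwise seen from above, towards the sampler's right (-y), to its stop at 0.9. A spring returns it; at the pin about 1 N at rest and 3.4 N at the stop.
- lever_pivot (a point): Point on the lever's vertical pivot axis (fixed on the sampler, at x +30, y -85, z 98 mm in its frame).
- pin_mid (a point): Middle of the upright black grip pin at the lever's free end: round, 14 mm diameter, 85 mm from the pivot axis; its top lies 21 mm above this point (144 mm above the bench) and the lever's flat arm 19 mm below it. At rest the pin is 55 mm to the right of the flap's side edge, and free all round.
- bottle: Bystander: clear plastic bottle with white cap, 60 mm diameter, 130 mm high, beside the sampler's left side towards its rear. Origin at the centre of its underside.
- jar: Bystander: amber glass jar with white lid, 64 mm diameter, 75 mm high, beyond the sampler's right side. Origin at the centre of its underside.
- tray: Bystander: empty white open tray 80 x 100 x 25 mm, beside the sampler's left front corner. Origin at the centre of its underside.

How it is judged:
By the outcome, as a careful person would: the job done as asked, in the order asked, and still so for the second after the job is handed in, while the arm keeps its last pose, push and grip.
It also fails if it takes over 56 s, if anything falls off the work surface, if the arm or the gripper's body presses on something with over 40 N, if the wrist force passes 120 N, or if a joint passes its speed limit or range.

## Working session

There is one attempt and no reset: what is moved stays moved. The work goes in short steps, Python scripts to look and compute and a tool call to move; the robot and the scene stay as the last step left them, time stands still between calls to the robot, and variables do not carry over. Pictures are saved under pics/ and viewed, about 8 in all and at most 12, crops included, and the job is handed in when it is done.

Besides the shell and the picture viewer there is one more tool, called in YAML: its name, and indented under it one key for each argument. play_rows: Moves the arm, as the interface text tells. Its arguments: {"type":"object","properties":{"commands":{"type":"array"},"gripper":{"type":"number"}},"required":["commands"]}

```bash
mkdir -p pics; python3 - <<'E'
from rig import *
import cv2,numpy as np
s=read_state();print(s)
a=capture("scene");b=capture("top")
np.savez("a.npz",**a);np.savez("b.npz",**b)
cv2.imwrite("pics/st.png",cv2.resize(np.vstack([a["frame"],b["frame"]])[:,:,::-1],(400*1,600)))
cv2.imwrite("pics/top.png",b["frame"][:,:,::-1]);cv2.imwrite("pics/scene.png",a["frame"][:,:,::-1])
for c in(a,b):print(c["mtx"],c["cam_to_world"])
E
```

```text
{'time_s': 0.0, 'joint_positions': array([ 6.09312176e+01,  3.02791842e+01,  8.21574640e+01,  1.33329584e-03,
        6.76881417e+01, -1.02277395e+01]), 'qvel': array([-0.10059242,  0.00931302, -0.18948416,  0.03684523,  0.04265298,
        0.03095644]), 'tau': array([ 1.96472394e-05, -4.40039492e+01, -1.76595175e+01,  6.32483256e-02,
        5.80889569e-02, -1.73126941e-04]), 'position': array([0.2014732 , 0.59091413, 0.24656325]), 'tcp_rot': array([[ 3.22950961e-01, -1.07701362e-03, -9.46415087e-01],
       [ 9.46413281e-01, -1.89318550e-03,  3.22952499e-01],
       [-2.13956356e-03, -9.99997628e-01,  4.07893918e-04]]), 'force': array([-0.11660557,  0.2972456 ,  0.21354485]), 'moment': array([-0.00444566,  0.02332071, -0.01089615]), 'opening': 0.9947051492742233}
[[457.0882313    0.         274.41213034]
 [  0.         457.0882313  205.19040406]
 [  0.           0.           1.        ]] [[ 0.4268087   0.68820774 -0.58668939  1.1718766 ]
 [ 0.904255   -0.31577664  0.28741609 -0.28068449]
 [ 0.01253917 -0.6531885  -0.75709151  0.82559176]
 [ 0.          0.          0.          1.        ]]
[[408.53969904   0.         278.99241888]
 [  0.         408.53969904 210.65517868]
 [  0.           0.           1.        ]] [[ 0.0027339  -0.99586346  0.09082122  0.51455347]
 [-0.99995024 -0.00359379 -0.00930573 -0.00128976]
 [ 0.00959363 -0.09079126 -0.99582373  1.03753012]
 [ 0.          0.          0.          1.        ]]
```

View pics/top.png

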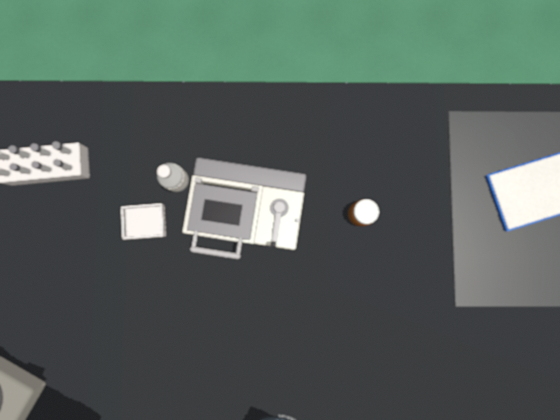

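View pics/scene.png

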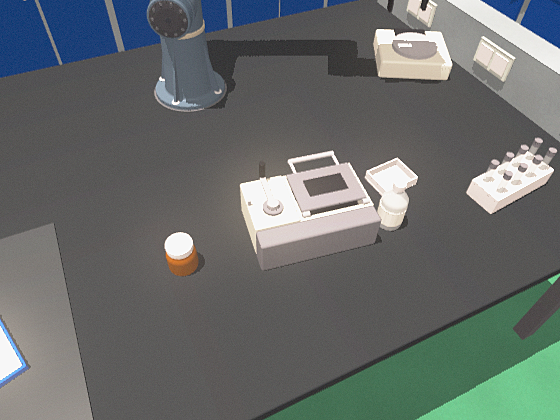

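The top view shows the sampler at about (245,207), its bar from (192,252) to (240,257), and the lever pivot at (279,207). The scene view confirms the black pin at (262,170). Next I fit the sampler's pose from depth.

```bash
cat > h.py <<'E'
import numpy as np,cv2
def cloud(c,T):
    d=c["depth"];v,u=np.indices(d.shape);K=c["mtx"]
    p=np.stack([(u-K[0,2])/K[0,0]*d,(v-K[1,2])/K[1,1]*d,d],-1)
    return p@T[:3,:3].T+T[:3,3]
E
python3 - <<'E'
from h import *
for f in("a","b"):
    c=np.load(f+".npz");p=cloud(c,c["cam_to_world"]);d=c["depth"]
    m=(d>0)&(p[...,2]>.07)&(p[...,2]<.17)&(abs(p[...,0]-.52)<.2)&(abs(p[...,1]-.09)<.17)
    n,l,st,ce=cv2.connectedComponentsWithStats(m.astype(np.uint8),connectivity=8)
    for k in range(1,n):
        if st[k,4]<60: continue
        q=p[l==k];print(f,st[k],q.mean(0).round(3),cv2.minAreaRect(q[:,:2].astype(np.float32)),np.percentile(q[:,2],[5,50,95]).round(3))
    hi=m&(p[...,2]>.125);v,u=np.nonzero(hi)
    for x in list(zip(u,v,p[hi].round(3).tolist()))[::max(1,len(u)//25)]:print(x)
b=np.load("b.npz")["frame"][140:280,140:320]
cv2.imwrite("pics/crop.png",cv2.resize(b,None,fx=4,fy=4,interpolation=cv2.INTER_CUBIC)[:,:,::-1])
E
```

```text
a [ 240  151  140  102 8297] [0.623 0.062 0.089] ((0.6005660891532898, 0.07502368092536926), (0.2655465006828308, 0.22268682718276978), 81.36671447753906) [0.081 0.089 0.097]
a [381 179  26  33 578] [0.694 0.241 0.098] ((0.687750518321991, 0.24125298857688904), (0.037402667105197906, 0.05645681917667389), 89.80506134033203) [0.073 0.094 0.129]
(np.int64(261), np.int64(161), [0.518, 0.005, 0.144])
(np.int64(263), np.int64(162), [0.522, 0.009, 0.143])
(np.int64(262), np.int64(163), [0.523, 0.006, 0.142])
(np.int64(261), np.int64(164), [0.527, 0.001, 0.144])
(np.int64(260), np.int64(165), [0.528, -0.001, 0.143])
(np.int64(259), np.int64(166), [0.524, -0.002, 0.137])
(np.int64(259), np.int64(167), [0.525, -0.002, 0.135])
(np.int64(264), np.int64(167), [0.528, 0.008, 0.134])
(np.int64(263), np.int64(168), [0.53, 0.005, 0.133])
(np.int64(262), np.int64(169), [0.53, 0.002, 0.132])
(np.int64(261), np.int64(170), [0.531, -0.0, 0.13])
(np.int64(262), np.int64(171), [0.529, 0.003, 0.125])
(np.int64(401), np.int64(179), [0.678, 0.26, 0.129])
(np.int64(399), np.int64(180), [0.678, 0.255, 0.128])

[... 2008 characters left out ...]
32])
(np.int64(162), np.int64(173), [0.681, 0.253, 0.131])
(np.int64(167), np.int64(173), [0.681, 0.242, 0.13])
(np.int64(163), np.int64(174), [0.679, 0.25, 0.132])
(np.int64(168), np.int64(174), [0.68, 0.24, 0.127])
(np.int64(163), np.int64(175), [0.677, 0.251, 0.13])
(np.int64(160), np.int64(176), [0.675, 0.257, 0.129])
(np.int64(165), np.int64(176), [0.675, 0.247, 0.128])
(np.int64(273), np.int64(241), [0.53, 0.003, 0.143])
(np.int64(273), np.int64(242), [0.527, 0.003, 0.145])
(np.int64(272), np.int64(243), [0.525, 0.005, 0.143])
(np.int64(271), np.int64(244), [0.523, 0.008, 0.143])
(np.int64(271), np.int64(245), [0.521, 0.008, 0.144])
(np.int64(272), np.int64(246), [0.519, 0.005, 0.143])
```

View pics/crop.png

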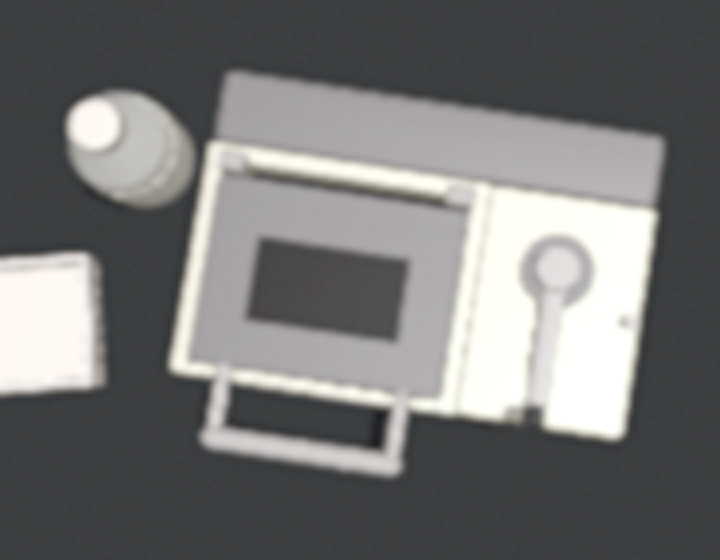

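Sampler pose: origin about (0.592, 0.080), yaw about -8.6°. That puts the bar at (0.5045, 0.139), the pin at (0.5246, 0.0044) (seen at (0.524, 0.005)) and the hinge at (0.663, 0.115). I move above the left side of the pin with the fingers shut.

play_rows:
  commands:
    - [[0.01, -0.016, 0], [0, 0, 0.005]]
    - [[0.03, -0.05, 0], [0, 0, 0.02]]
    - [[0.06, -0.1, 0], [0, 0, 0.04]]
    - [[0.09, -0.152, 0], [0, 0, 0.06]]
    - [[0.12, -0.203, 0], [0, 0, 0.08]]
    - [[0.15, -0.254, 0], [0, 0, 0.1]]
    - [[0.18, -0.305, 0], [0, 0, 0.12]]
    - [[0.21, -0.355, 0], [0, 0, 0.14]]
    - [[0.24, -0.405, 0], [0, 0, 0.16]]
    - [[0.27, -0.456, 0], [0, 0, 0.178]]
  gripper: 0

```text
time_s: 1.35
position: [0.4719, 0.1328, 0.2476]
tcp_rot: [[0.15, -0.0, -0.989], [0.989, -0.0, 0.15], [-0.0, -1.0, 0.0]]
force: [0.8, 0.3, 0.2]
opening: 0.022
```

play_rows:
  commands:
    - [[0.025, -0.042, -0.01], [0, 0, 0]]
    - [[0.045, -0.076, -0.03], [0, 0, 0]]
    - [[0.058, -0.098, -0.05], [0, 0, 0]]
    - [[0.058, -0.098, -0.08], [0, 0, 0]]
    - [[0.058, -0.098, -0.1], [0, 0, 0]]
    - [[0.058, -0.098, -0.113], [0, 0, 0]]
    - [[0.058, -0.098, -0.113], [0, 0, 0]]
    - [[0.058, -0.098, -0.113], [0, 0, 0]]

```text
time_s: 2.35
position: [0.5302, 0.0374, 0.1353]
tcp_rot: [[0.15, 0.001, -0.989], [0.989, -0.0, 0.15], [-0.0, -1.0, -0.001]]
force: [0.5, 0.0, 0.4]
opening: 0.003
```

```bash
cat > plan.py <<'E'
import numpy as np
yaw=-np.deg2rad(8.63);ex=np.array([np.cos(yaw),np.sin(yaw)]);ey=np.array([-ex[1],ex[0]])
O=np.array([.5917,.0802]);W=lambda x,y:O+x*ex+y*ey
E
python3 - <<'E'
from rig import *
from plan import *
s=read_state();print(s["time_s"],s["position"],s["tcp_rot"].round(3),s["force"],s["joint_positions"].round(1),s["opening"])
pc=W(.03,-.085);c0=np.array([.530,.038])
for off in(.022,):
  for th in np.r_[0:1.0:.1]:
    P=pc+.085*(-np.cos(th)*ex-np.sin(th)*ey);t=np.sin(th)*ex-np.cos(th)*ey
    print(round(th,2),(P-off*t-c0).round(4))
E
```

```text
2.35 [0.53021906 0.03736551 0.13526413] [[ 0.15   0.001 -0.989]
 [ 0.989 -0.     0.15 ]
 [-0.    -1.    -0.001]] [0.4801055  0.0176414  0.36913022] [ -8.   32.6 101.4  -0.   46.  -89.4] 0.0026268722259661526
0.0 [-0.0021 -0.0118]
0.1 [-0.0052 -0.0201]
0.2 [-0.0074 -0.0286]
0.3 [-0.0087 -0.0372]
0.4 [-0.0092 -0.046 ]
0.5 [-0.0088 -0.0548]
0.6 [-0.0075 -0.0634]
0.7 [-0.0054 -0.072 ]
0.8 [-0.0024 -0.0802]
0.9 [ 0.0014 -0.0881]
```

play_rows:
  commands:
    - [[-0.002, -0.006, 0], [0, 0, 0]]
    - [[-0.002, -0.012, 0], [0, 0, 0]]
    - [[-0.005, -0.02, 0], [0, 0, 0.1]]
    - [[-0.0075, -0.0285, 0], [0, 0, 0.2]]
    - [[-0.0087, -0.037, 0], [0, 0, 0.3]]
    - [[-0.009, -0.046, 0], [0, 0, 0.4]]
    - [[-0.009, -0.055, 0], [0, 0, 0.5]]
    - [[-0.0075, -0.0635, 0], [0, 0, 0.6]]
    - [[-0.0055, -0.072, 0], [0, 0, 0.7]]
    - [[-0.0025, -0.08, 0], [0, 0, 0.8]]

```text
time_s: 3.6
position: [0.5272, -0.0422, 0.1349]
tcp_rot: [[-0.607, 0.0, -0.795], [0.795, 0.001, -0.607], [0.001, -1.0, -0.001]]
force: [-0.7, 3.6, 1.1]
opening: 0.008
```

```bash
cat > pin.py <<'E'
from rig import *
from h import *
from plan import *
def pin(save=None):
    s=read_state();print(s["time_s"],s["position"].round(4),s["force"].round(2),s["joint_positions"].round(1))
    pc=W(.03,-.085)
    for n in("scene","top"):
        c=capture(n);p=cloud(c,c["cam_to_world"]);f=c["frame"].astype(int)
        r=np.linalg.norm(p[...,:2]-pc,axis=-1)
        m=(c["depth"]>0)&(abs(r-.085)<.022)&(p[...,2]>.112)&(p[...,2]<.150)&(f.max(-1)<75)
        if m.sum():
            q=np.median(p[m],0);d=q[:2]-pc;print(n,m.sum(),q.round(3),"theta",np.arctan2(-d@ey,-d@ex).round(3))
        if save and n=="scene":cv2.imwrite(save,cv2.resize(c["frame"][100:300,180:420],None,fx=3,fy=3)[:,:,::-1])
E
python3 -c "
from pin import *
pin('pics/p1.png')"
```

```text
3.6 [ 0.5272 -0.0422  0.1349] [-0.74  3.62  1.12] [-1.670e+01  3.250e+01  1.017e+02  1.000e-01  4.580e+01 -1.442e+02]
scene 103 [ 0.54  -0.045  0.127] theta 0.644
```

View pics/p1.png

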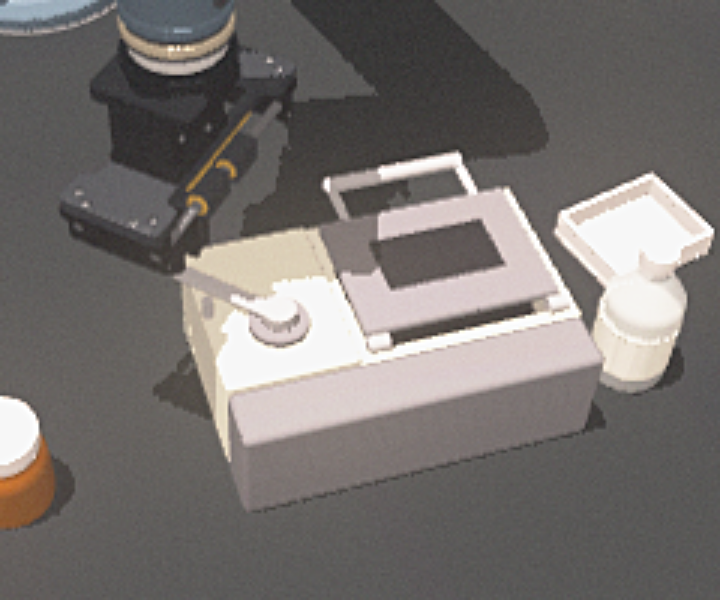

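The view shows the lever arm swung well over to about (200,280) with the fist behind it. I keep going until the force rises.

play_rows:
  commands:
    - [[0.002, -0.004, 0], [0, 0, 0.05]]
    - [[0.004, -0.008, 0], [0, 0, 0.1]]
    - [[0.004, -0.008, 0], [0, 0, 0.1]]

```text
time_s: 4.08
position: [0.5308, -0.05, 0.1347]
tcp_rot: [[-0.679, -0.001, -0.734], [0.734, 0.001, -0.679], [0.001, -1.0, -0.0]]
force: [0.1, 3.2, 3.1]
opening: 0.004
```

play_rows:
  commands:
    - [[0.0015, -0.0015, 0], [0, 0, 0]]
    - [[0.0015, -0.0015, 0], [0, 0, 0]]

```text
time_s: 4.32
position: [0.5324, -0.0519, 0.1346]
tcp_rot: [[-0.681, -0.001, -0.733], [0.733, 0.0, -0.681], [0.001, -1.0, 0.0]]
force: [-2.1, 2.0, 3.0]
opening: 0.005
```

play_rows:
  commands:
    - [[0.0015, -0.0015, 0], [0, 0, 0]]
    - [[0.0015, -0.0015, 0], [0, 0, 0]]

```text
time_s: 4.58
position: [0.5327, -0.0523, 0.1345]
tcp_rot: [[-0.68, -0.004, -0.733], [0.733, 0.002, -0.68], [0.004, -1.0, 0.001]]
force: [-4.0, 5.5, 6.0]
opening: 0.001
```

play_rows:
  commands:
    - [[0.0015, -0.0015, 0], [0, 0, 0]]
    - [[0.0015, -0.0015, 0], [0, 0, 0]]

```text
time_s: 4.82
position: [0.533, -0.0527, 0.1345]
tcp_rot: [[-0.68, -0.006, -0.733], [0.733, 0.004, -0.68], [0.007, -1.0, 0.002]]
force: [-6.3, 9.2, 7.9]
opening: 0.005
```

```bash
python3 -c "
from pin import *
pin()"
```

```text
4.825 [ 0.533  -0.0527  0.1345] [-6.34  9.16  7.93] [ -17.7   33.   100.5    0.2   46.9 -150.7]
scene 58 [ 0.543 -0.051  0.123] theta 0.732
```

```bash
cat > arm.py <<'E'
from pin import *
def arm(name=None):
    pc=W(.03,-.085)
    for n in("scene","top"):
        c=capture(n);p=cloud(c,c["cam_to_world"]);d=p[...,:2]-pc;r=np.linalg.norm(d,axis=-1)
        m=(c["depth"]>0)&(r>.026)&(r<.065)&(p[...,2]>.0985)&(p[...,2]<.108)
        th=np.arctan2(-d[m]@ey,-d[m]@ex);print(n,m.sum(),np.percentile(th,[5,25,50,75,95]).round(2))
        if name and n=="scene":cv2.imwrite(name,cv2.resize(c["frame"][140:240,220:320],None,fx=6,fy=6,interpolation=cv2.INTER_CUBIC)[:,:,::-1])
E
python3 -c "
from arm import *
arm('pics/p2.png')"
```

```text
scene 113 [0.75 0.85 0.95 1.02 1.13]
top 6 [0.77 0.88 0.94 1.05 1.12]
```

View pics/p2.png

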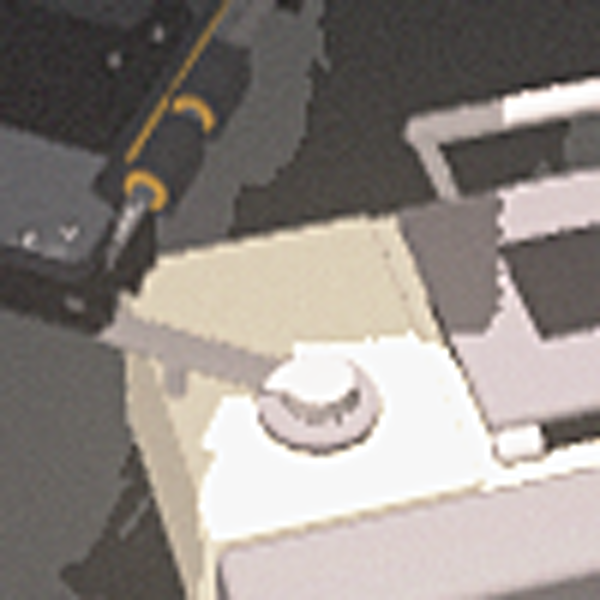

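The image shows the arm lying against the small stop peg at (178,380), its measured angle is about 0.94, and the force rose without motion: the lever is at its stop. Now I back off along the arc.

play_rows:
  commands:
    - [[-0.0085, 0.0125, 0], [0, 0, -0.1]]
    - [[-0.0125, 0.025, 0], [0, 0, -0.25]]
    - [[-0.0148, 0.0377, 0], [0, 0, -0.4]]
    - [[-0.015, 0.051, 0], [0, 0, -0.55]]
    - [[-0.0134, 0.064, 0], [0, 0, -0.7]]
    - [[-0.0097, 0.0765, 0], [0, 0, -0.85]]
    - [[-0.007, 0.087, 0], [0, 0, -0.9]]
    - [[-0.004, 0.1, 0], [0, 0, -0.9]]
    - [[-0.004, 0.1, 0.03], [0, 0, -0.9]]
    - [[-0.004, 0.1, 0.08], [0, 0, -0.9]]

```text
time_s: 6.28
position: [0.5312, 0.0451, 0.2138]
tcp_rot: [[0.149, -0.004, -0.989], [0.989, -0.0, 0.149], [-0.001, -1.0, 0.004]]
force: [0.6, 0.1, 0.3]
opening: 0.002
```

```bash
python3 -c "
from arm import *
pin();arm()
s=read_state();print(W(-.095,.045),W(.065,.045),s['opening'])"
```

```text
6.275 [0.5312 0.0451 0.2138] [0.62 0.07 0.26] [ -7.1  25.8  97.2  -0.   57.2 -88.5]
scene 3 [0.522 0.005 0.143] theta -0.003
scene 99 [-0.12 -0.04  0.05  0.13  1.14]
top 12 [-1.91  1.05  1.09  1.14  1.17]
[0.50452798 0.13894555] [0.66271645 0.11493706] 0.0030857179522173345
```

The lever is back at its rest angle of about 0. Now to above the bar, with the jaws across it.

play_rows:
  commands:
    - [[-0.003, 0.01, 0], [0, 0, -0.16]]
    - [[-0.006, 0.02, 0], [0, 0, -0.34]]
    - [[-0.009, 0.032, 0], [0, 0, -0.52]]
    - [[-0.012, 0.044, 0], [0, 0, -0.7]]
    - [[-0.015, 0.056, 0], [0, 0, -0.88]]
    - [[-0.018, 0.068, 0], [0, 0, -1.06]]
    - [[-0.022, 0.08, 0], [0, 0, -1.24]]
    - [[-0.0275, 0.0935, 0], [0, 0, -1.42]]
    - [[-0.0275, 0.0935, 0], [0, 0, -1.571]]
    - [[-0.0275, 0.0935, 0], [0, 0, -1.571]]
  gripper: 0.028

```text
time_s: 7.72
position: [0.5035, 0.1385, 0.2131]
tcp_rot: [[0.989, -0.003, 0.148], [-0.148, -0.0, 0.989], [-0.003, -1.0, -0.001]]
force: [-0.0, 0.0, -0.5]
opening: 0.323
```

```bash
python3 - <<'E'
from rig import *
from h import *
from plan import *
s=read_state();print(s["time_s"],s["position"].round(4),s["tcp_rot"].round(3).tolist(),s["joint_positions"].round(1),s["opening"])
c=capture("wrist");T=np.eye(4);T[:3,:3]=s["tcp_rot"];T[:3,3]=s["position"]
p=cloud(c,T@c["hand_eye"])
q=(p[...,:2]-O)@np.c_[ex,ey]
m=(c["depth"]>0)&(abs(p[...,2]-.09)<.012)&(abs(q[...,1]-.045)<.04)&(q[...,0]<-.07)&(q[...,0]>-.125)
print(m.sum());b=q[m];h=p[m]
print(np.percentile(b[:,0],[2,10,50,90,98]).round(4),h.mean(0),h[:,2].max())
cv2.imwrite("pics/w.png",c["frame"][:,:,::-1])
E
```

```text
7.725 [0.5035 0.1385 0.2131] [[0.989, -0.003, 0.148], [-0.148, -0.0, 0.989], [-0.003, -1.0, -0.001]] [ 3.1 25.1 98.8 -0.  56.3 11.6] 0.32332967157200126
1669
[-0.102  -0.1011 -0.0967 -0.0917 -0.0908] [0.50334398 0.14046924 0.09456534] 0.09756801971072837
```

View pics/w.png

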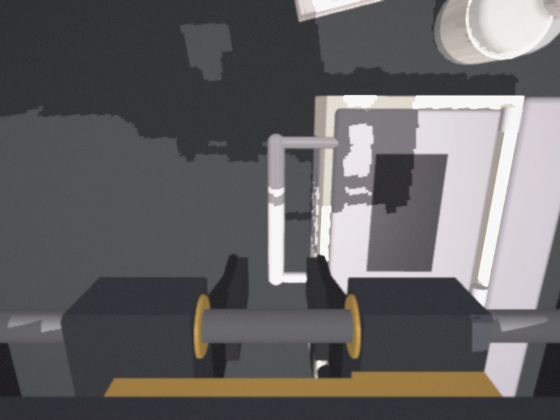

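The wrist view shows the bar, at column 276 and rows 135 to 283, centred between the jaws at columns 238 and 315. Measured, it is within 1 mm of centre. I descend and close on it.

play_rows:
  commands:
    - [[0, 0, -0.03], [0, 0, 0]]
    - [[0, 0, -0.06], [0, 0, 0]]
    - [[0, 0, -0.085], [0, 0, 0]]
    - [[0, 0, -0.1], [0, 0, 0]]
    - [[0, 0, -0.11], [0, 0, 0]]
    - [[0, 0, -0.117], [0, 0, 0]]
    - [[0, 0, -0.117], [0, 0, 0]]

```text
time_s: 8.65
position: [0.5043, 0.1385, 0.0975]
tcp_rot: [[0.989, -0.0, 0.15], [-0.15, -0.0, 0.989], [-0.0, -1.0, -0.0]]
force: [-0.3, -0.6, 0.1]
opening: 0.322
```

play_rows:
  commands:
    - [[0, 0, 0], [0, 0, 0]]
    - [[0, 0, 0], [0, 0, 0]]
    - [[0, 0, 0], [0, 0, 0]]
    - [[0, 0, 0], [0, 0, 0]]
    - [[0, 0, 0], [0, 0, 0]]
  gripper: 0

```text
time_s: 9.28
position: [0.5025, 0.1388, 0.0979]
tcp_rot: [[0.989, -0.003, 0.151], [-0.151, 0.0, 0.989], [-0.003, -1.0, -0.0]]
force: [-4.7, 1.6, 6.3]
opening: 0.126
```

```bash
python3 - <<'E'
from plan import *
for a in np.linspace(0,np.pi/2,16):
    d=.160*(1-np.cos(a))*ex; print(round(a,3),d.round(4),round(.16*np.sin(a),4))
E
```

```text
0.0 [ 0. -0.] 0.0
0.105 [ 0.0009 -0.0001] 0.0167
0.209 [ 0.0035 -0.0005] 0.0333
0.314 [ 0.0077 -0.0012] 0.0494
0.419 [ 0.0137 -0.0021] 0.0651
0.524 [ 0.0212 -0.0032] 0.08
0.628 [ 0.0302 -0.0046] 0.094
0.733 [ 0.0406 -0.0062] 0.1071
0.838 [ 0.0523 -0.0079] 0.1189
0.942 [ 0.0652 -0.0099] 0.1294
1.047 [ 0.0791 -0.012 ] 0.1386
1.152 [ 0.0938 -0.0142] 0.1462
1.257 [ 0.1093 -0.0166] 0.1522
1.361 [ 0.1253 -0.019 ] 0.1565
1.466 [ 0.1417 -0.0215] 0.1591
1.571 [ 0.1582 -0.024 ] 0.16
```

Gripped: the opening is about 11 mm, and the bar sits about 1.5 mm towards the front of where I assumed. I lift along the arc with that offset.

play_rows:
  commands:
    - [[-0.0015, 0, 0.002], [0, 0, 0]]
    - [[-0.001, 0, 0.0085], [0, 0, 0]]
    - [[-0.0005, 0, 0.0167], [0, 0, 0]]
    - [[0.0005, -0.0003, 0.025], [0, 0, 0]]
    - [[0.002, -0.0005, 0.0333], [0, 0, 0]]
    - [[0.006, -0.001, 0.0494], [0, 0, 0]]
    - [[0.012, -0.002, 0.065], [0, 0, 0]]
    - [[0.0197, -0.0032, 0.08], [0, 0, 0]]
    - [[0.0245, -0.004, 0.0875], [0, 0, 0]]
    - [[0.0245, -0.004, 0.0875], [0, 0, 0]]

```text
time_s: 10.52
position: [0.5267, 0.135, 0.1861]
tcp_rot: [[0.989, -0.004, 0.151], [-0.151, 0.001, 0.989], [-0.004, -1.0, 0.0]]
force: [-6.4, 4.7, 0.9]
opening: 0.126
```

play_rows:
  commands:
    - [[0.0027, 0.0004, 0.0065], [0, 0, 0]]
    - [[0.0075, -0.0004, 0.013], [0, 0, 0]]
    - [[0.0131, -0.0012, 0.0196], [0, 0, 0]]
    - [[0.0248, -0.0029, 0.0314], [0, 0, 0]]
    - [[0.0377, -0.0049, 0.0419], [0, 0, 0]]
    - [[0.0516, -0.007, 0.0511], [0, 0, 0]]
    - [[0.0663, -0.0092, 0.0587], [0, 0, 0]]
    - [[0.074, -0.0104, 0.062], [0, 0, 0]]
    - [[0.0818, -0.0116, 0.0647], [0, 0, 0]]
    - [[0.0818, -0.0116, 0.0647], [0, 0, 0]]

```text
time_s: 11.78
position: [0.6129, 0.1221, 0.2533]
tcp_rot: [[0.989, 0.006, 0.151], [-0.151, -0.001, 0.989], [0.006, -1.0, -0.0]]
force: [-5.2, 0.7, 7.7]
opening: 0.123
```

```bash
cat > flap.py <<'E'
from rig import *
from h import *
from plan import *
def flap(name=None):
    s=read_state();print(s["time_s"],s["position"].round(4),s["tcp_rot"].round(3).tolist(),s["force"].round(2),s["opening"],s["joint_positions"].round(1))
    q=(s["position"][:2]-O)@np.c_[ex,ey];print("tcp local",q.round(4),"grasp-z",s["position"][2]-.006, "angle",np.arctan2(s["position"][2]-.006-.09,.065-q[0]))
    for n in("scene","top"):
        c=capture(n);p=cloud(c,c["cam_to_world"]);l=(p[...,:2]-O)@np.c_[ex,ey];z=p[...,2]-.09
        m=(c["depth"]>0)&(l[...,1]>-.025)&(l[...,1]<.115)&(z>.025)&(z<.105)&(abs(l[...,0]-.065)<.08)
        if m.sum()<40: continue
        f=np.polyfit(z[m],l[m][:,0],1);r=np.hypot(z[m],l[m][:,0]-.065)
        print(n,m.sum(),"face: x at hinge",f[1].round(4),"angle",(np.pi/2+np.arctan(f[0])).round(3))
        if name and n=="scene":cv2.imwrite(name,c["frame"][:,:,::-1])
E
python3 -c "
from flap import *
flap()"
```

```text
11.775 [0.6129 0.1221 0.2533] [[0.989, 0.006, 0.151], [-0.151, -0.001, 0.989], [0.006, -1.0, -0.0]] [-5.18  0.66  7.66] 0.12297140904496544 [ 1.1 29.7 82.  -0.1 67.9  9.8]
tcp local [0.0146 0.0446] grasp-z 0.2472771298805272 angle 1.2609525169450952
scene 2295 face: x at hinge 0.0676 angle 1.263
top 166 face: x at hinge 0.0694 angle 1.262
```

The flap is at 1.262 rad by the gripper pose and by the plate face in both views. I continue with a little more height, stopping short of upright to check.

play_rows:
  commands:
    - [[0.003, -0.0004, 0.002], [0, 0, 0]]
    - [[0.008, -0.0012, 0.004], [0, 0, 0]]
    - [[0.016, -0.0024, 0.0068], [0, 0, 0]]
    - [[0.024, -0.0036, 0.0083], [0, 0, 0]]
    - [[0.031, -0.0047, 0.0095], [0, 0, 0]]
    - [[0.036, -0.0054, 0.01], [0, 0, 0]]
    - [[0.038, -0.0057, 0.0104], [0, 0, 0]]
    - [[0.038, -0.0057, 0.0104], [0, 0, 0]]
    - [[0.038, -0.0057, 0.0104], [0, 0, 0]]

```text
time_s: 13.0
position: [0.6483, 0.1167, 0.2596]
tcp_rot: [[0.989, -0.001, 0.15], [-0.15, -0.001, 0.989], [-0.001, -1.0, -0.001]]
force: [-2.2, -4.7, -2.1]
opening: 0.124
```

```bash
python3 -c "
from flap import *
flap()"
```

```text
13.0 [0.6483 0.1167 0.2596] [[0.989, -0.001, 0.15], [-0.15, -0.001, 0.989], [-0.001, -1.0, -0.001]] [-2.16 -4.66 -2.11] 0.1244407575444831 [ 0.5 32.2 76.1 -0.1 71.7  9.2]
tcp local [0.0505 0.0446] grasp-z 0.25359257724156137 angle 1.4823318057799262
scene 1843 face: x at hinge 0.0676 angle 1.491
top 48 face: x at hinge 0.061 angle 1.492
```

play_rows:
  commands:
    - [[0.004, -0.001, 0], [0, 0, 0]]
    - [[0.009, -0.002, 0], [0, 0, 0]]
    - [[0.012, -0.0027, 0], [0, 0, 0]]
    - [[0.0132, -0.003, 0], [0, 0, 0]]
    - [[0.0132, -0.003, 0], [0, 0, 0]]
    - [[0.0132, -0.003, 0], [0, 0, 0]]
    - [[0.0132, -0.003, 0], [0, 0, 0]]

```text
time_s: 13.98
position: [0.6619, 0.1146, 0.2605]
tcp_rot: [[0.989, 0.001, 0.15], [-0.15, 0.001, 0.989], [0.001, -1.0, 0.001]]
force: [-2.0, -1.2, 1.7]
opening: 0.127
```

```bash
python3 -c "
from flap import *
flap('pics/f.png')"
```

```text
13.975 [0.6619 0.1146 0.2605] [[0.989, 0.001, 0.15], [-0.15, 0.001, 0.989], [0.001, -1.0, 0.001]] [-2.04 -1.21  1.69] 0.1268204556267337 [ 0.3 33.2 74.1  0.  72.7  8.9]
tcp local [0.0643 0.0445] grasp-z 0.2544616325890604 angle 1.5662414265488862
scene 1673 face: x at hinge 0.0675 angle 1.58
top 129 face: x at hinge 0.061 angle 1.579
```

View pics/f.png

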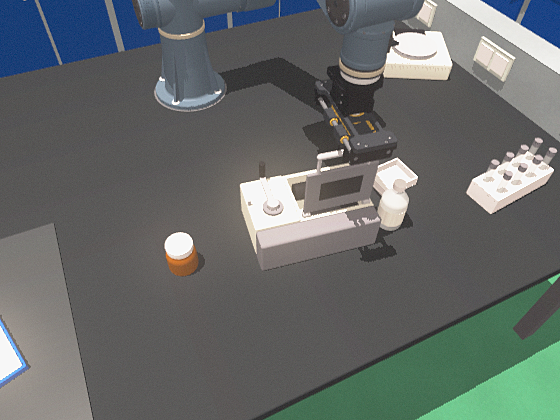

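The flap stands upright with the bar gripped at (330,158), the pin is back at rest at (262,170), and the bottle, jar and tray are where they were. I let it settle and hand in.

play_rows:
  commands:
    - [[0, 0, 0], [0, 0, 0]]
    - [[0, 0, 0], [0, 0, 0]]
    - [[0, 0, 0], [0, 0, 0]]
    - [[0, 0, 0], [0, 0, 0]]
    - [[0, 0, 0], [0, 0, 0]]
    - [[0, 0, 0], [0, 0, 0]]

```text
time_s: 14.82
position: [0.662, 0.1145, 0.2604]
tcp_rot: [[0.989, 0.001, 0.15], [-0.15, 0.001, 0.989], [0.001, -1.0, 0.001]]
force: [-1.1, 1.6, 4.5]
opening: 0.128
```

```bash
python3 -c "
from flap import *
flap();print(abs(read_state()['qvel']).max());print(hand_in())"
```

```text
14.825 [0.662  0.1145 0.2604] [[0.989, 0.001, 0.15], [-0.15, 0.001, 0.989], [0.001, -1.0, 0.001]] [-1.06  1.57  4.5 ] 0.12804720534176262 [ 0.3 33.2 74.   0.  72.7  8.9]
tcp local [0.0643 0.0445] grasp-z 0.2544229784047487 angle 1.5665772205435748
scene 1677 face: x at hinge 0.0677 angle 1.577
top 134 face: x at hinge 0.0611 angle 1.577
0.19243150021625663
the job is handed in; nothing more can be done
None
```

I swung the lever to its stop and let it spring back. Then I lifted the flap by its bar to upright and handed in at about 15 s with the bar still gripped.

- **Lever:** I pushed the pin with closed fingers until the force rose to about 11 N sideways with almost no further motion. The picture showed the arm against its stop peg, at about 0.94 rad by depth (nominal stop 0.9). A colour-based check of the pin disagreed, giving 0.73, but the fingers were partly hiding the pin. I backed off along the arc, so the lever returned with the fingers rather than snapping back. Afterwards the scene view put the pin at about 0.00 rad; it rested on only 3 pixels. The arm reading gave 0.05. The top view's arm reading was too sparse to use.
- **Flap:** The last readings were 1.567 rad from the gripper pose and 1.577 rad from the plate face in both camera views, against 1.571 for upright. The arm was still, the opening was 11 mm on the 12 mm bar, and the last wrist force was about 5 N.
- **Bottle, jar and tray:** they looked unmoved in the last picture; I did not measure them.

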